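# Cover the bean sample and hold the reading lens at its focal height

## Robot

A 6-joint arm with a two-finger parallel gripper is mounted at the origin on a cart in front of the work surface, level with it; the furniture and walls round the work are solid. World frame = base frame: x ahead of the robot, y to its left, z up, the work surface at z = 0. Lengths are in m, angles in rad, forces in N, time in s.
With the tool pointing down it reaches from about 0.25 to 0.775 m from the base axis. Payload 4 kg.
Tool frame: the origin (TCP) lies midway between the tips of the shut fingers; the grasp point (between the pads) lies 19 mm behind it (robot.tcp_to_grasp is the distance from the TCP to the grasp point, in m); z points along the fingers, x is the direction in which the jaws open and shut, and the axes are right-handed (so a half turn about z gives the same grasp; the last joint's range is limited). The gripper opens to 94 mm and grips with 3 to 60 N. Pads are 16 mm wide; open, the fingers measure 119 mm over their backs; the gripper's body (75 mm by 177 mm) begins 78 mm behind the grasp point.
Start: joints at [1.174, 0.087, 1.371, -0, 1.684, -0.103], TCP at [0.159, 0.526, 0.206] pointing down, gripper open.
Joint ranges: [-3.1, 3.1], [-0.76, 2.03], [0.27, 2.55], [-1.08, 4.22], [0.17, 2.65], [-2.57, 2.57]. Speed limits (rad/s): [2.79, 2.79, 3.14, 3.14, 3.14, 3.14].

## Interface

Orientations are given as [roll, pitch, yaw] about the fixed x, y, z axes, in that order (R = Rz(yaw) Ry(pitch) Rx(roll)).
In Python, from bench import get_obs, vision, robot gives the robot as it stands.
- The arm moves only by the tool servo_tool, never from a script. Its argument "targets" is text: rows parted by semicolons, each of 7 numbers parted by spaces: the opening, from 0 (shut) to 1 (fully open), then the shift along the tool's x, y, z as a fraction of full scale, then the turn, a rotation vector about the tool's x, y, z as a fraction of full scale. A call has 1 to 12 rows; each row is the pose to reach, as a shift and turn from the pose commanded when the call began, along the tool's axes at that moment, turning the shorter way round; what a row does not reach only later rows make up. Full scale, the value 1, is 0.25 m for a shift and pi rad for a turn. A row lasts 1/12 s, in which the tool goes at most 41.7 mm and 7.16 degrees, less where a joint would pass 70% of its speed; a pose out of reach is approached as far as the arm can. A call with a number of a shift or a turn outside -1 to 1 is refused whole. A call with a gripper value outside its range is refused whole. The fingers move at their own pace and stop on an object; the grip force is fixed at half the most. Time passes only in rows, so rows that repeat a pose let the fingers close. It gives the time, the measured TCP pose, the force and the opening at its end, in the units of the state.
- get_obs(): the state, without advancing time (a new reading comes with each control period).
- vision.snapshot(name): name is "scene" or "top" or "wrist"; returns a dict with "image" (480x640x3 uint8, red, green, blue), "mtx" (3x3 intrinsics, pixels), "world_from_camera" (4x4, takes a point from camera to world coordinates); the wrist camera has in their place "T_tool_cam" (4x4, takes a point from camera to tool coordinates, whose origin is the TCP and whose axes are the tool frame's). Camera axes: x right, y down, z forward; pixel columns grow to the right and rows downward; lengths in m; the calibration is good to about 2 mm. The wrist camera is an equidistant fisheye: a pixel r from the principal point sees the ray r / f radians off the axis. A picture is of the moment at which its call begins: read the wrist's pose just before it. There is no depth.
- robot.close_job(): hands the job in, once; it reports no verdict.
The state is a dict: "time": time; "joint_positions": joint angles; "qvel": joint speeds; "joint_torque": joint torques, N m; "tool_pos": TCP position; "ee_rot": TCP orientation; "wrist_force": force on the tool from outside, world axes, zero at the start; "wrist_torque": the same for the moment, N m; "width": finger opening in m.
Only numpy, scipy, OpenCV 4.12 (cv2) and the standard library are available. Lean on these libraries where they do the work, as an engineer would, in place of code of your own. Each camera call takes 0.05 s, during which the arm holds its last target.

## Task

Check a sample of dried beans: first set the loose clear cover on the steel bowl so that it sits level and seated with its lip inside the rim, and let go of it. Then take the reading lens by its handle and hold it level, centred above the covered bowl, with the lens at the height of the red collar on the stand's post; finish while still holding it there, motionless and touching nothing else. Leave the bowl in its place on the stand and do not move the collar or the things standing round about.

Things in the scene. Friction and masses are not known exactly. Their poses are not given: they have to be found in the camera images.
- stand: fixed viewing stand: flat wooden disc 124 mm across with a thin cork pad, top of the pad 10 mm above the worktop, on which the bowl stands. Origin at the centre of the disc's underside, at worktop height. A steel post 8 mm thick and 229 mm high stands 110 mm from the origin along the stand's +x axis (on the far side from the robot)
- focus_mark (a point): mid-height centre of the red collar (26 mm across, 16 mm high) on the stand's post, a stiff slide not to be moved; it marks the focal height, which differs from start to start (135 to 195 mm above the worktop). z up
- bowl_rim (a point): centre of the mouth of the loose steel bowl, level with its rim. Bowl 104 mm across the rim outside, about 94 mm inside just below the rim, 42 mm high, 250 g, stands on the stand's cork pad near its centre with fixed dried beans on its floor. z points up out of the bowl
- cover_center (a point): centre of the underside of the disc of the loose clear cover, where it rests on a rim: when seated this point coincides with bowl_rim. Clear glass disc 116 mm across (120 mm with its green edge), 4 mm thick, with a round lip 80 mm across that reaches 5 mm below the disc; about 100 g. It starts lying lip down on the worktop. z is the disc's normal, up; the green tab stands near the edge at x = -42 mm in this frame, pointing roughly to the robot
- cover_tab (a point): point to grasp the cover: centre of its upright green tab, 24 mm above the underside of the disc (20 mm above its upper face) and 42 mm along -x from the disc's centre. Tab 12 mm thick along the cover's x axis, 34 mm wide along y; its top is 16 mm above this point. z up
- lens_center (a point): optical centre of the reading lens, at mid-thickness of its round frame (frame 89 mm across, 12 mm thick, dark rim, clear glass). The lens starts lying flat on the worktop, this point 6 mm above it. z is the normal of the lens, up; the handle runs along -x, which at the start points roughly to the robot's left
- lens_grip (a point): point to grasp the reading lens: on its black straight handle, 92 mm along -x from lens_center and 5 mm higher. Handle 16 mm wide along y, 22 mm high along z, from 56 to 148 mm from the lens centre along -x, underside flat on the worktop at the start; lens with handle about 100 g, balances about 25 mm from this point toward the lens
- mug_mid (a point): orange mug with handle, 92 mm high; origin half-way up; a bystander, leave it alone
- lime_mid (a point): green lime, 55x47x48 mm; origin half-way up; a bystander, leave it alone
- tumbler_mid (a point): plain steel tumbler, 83 mm across, 98 mm high; origin half-way up; a bystander, leave it alone
- dish_basket: fixed red-brown dish basket behind the work, an obstacle: its front wall stands 133 mm nearer to the robot than this origin, it reaches 142 mm to the right (with dishes 30 mm more) and 190 mm to the left of it; walls 155 mm high, a covered pan in it up to about 250 mm
- cover: the loose clear cover: origin at the centre of the underside of its lip, 5 mm below cover_center
- bowl: the loose steel bowl: origin at the centre of its underside, 42 mm below bowl_rim
- lens: the reading lens with its handle: origin 6 mm below lens_center, same axes
Things that resemble listed ones, but are neither listed nor needed, are in the scene too. Leave any pink look-alike of the cover alone.

How it is judged:
On the way, in this order (a step that is already met when the one before it is completed fails the run):
1. the cover sits seated and level on the bowl, released, the bowl in its place on the stand (horizontal distance between cover_center and bowl_rim below 0.012 m and z of cover_center in the frame of bowl_rim between -0.003 and 0.003 m and angle between the z axis of cover_center and the z axis of bowl_rim, either way round below 0.05 rad and angle between bowl_rim's own z axis and vertical below 0.06 rad and horizontal distance between bowl_rim and stand below 0.022 m and height (world z) of bowl_rim between 0.047 and 0.057 m and contact force between the fingers and cover below 0.3 N), for 0.3 s.
2. the lens is held still and level at the marked height above the covered bowl (horizontal distance between lens_center and bowl_rim below 0.018 m and z of lens_center in the frame of focus_mark between -0.012 and 0.012 m and angle between lens_center's own z axis and vertical below 0.14 rad and linear speed of lens below 0.02 m/s and contact force between the fingers and lens above 1 N and contact force between lens and cover below 0.2 N and contact force between lens and bowl below 0.2 N and contact force between lens and stand below 0.2 N), for 0.3 s.
At the end, for the whole second after the job is handed in: Cover released and seated: within 3 mm of rim height, 12 mm of its centre, 0.05 rad; bowl upright within 22 mm of the pad centre. Lens gripped and still, touching nothing else: within 18 mm of the bowl axis, 12 mm of the collar height, 0.14 rad of level. Collar moved under 8 mm (all of step 1 and all of step 2 and distance of focus_mark from where it was at the start of the episode below 0.008 m); the arm keeps its last pose, push and grip.
It fails at once if a bystander (mug, lime or tumbler) is moved more than 30 mm (distance of any of mug_mid, lime_mid, tumbler_mid from where it was at the start of the episode above 0.03 m).
It fails at once if the collar is moved more than 8 mm (distance of focus_mark from where it was at the start of the episode above 0.008 m).
It fails at once if the bowl is moved more than 30 mm (distance of bowl_rim from where it was at the start of the episode above 0.03 m).
It also fails if it takes over 64 s, if anything falls off the work surface, if the arm or the gripper's body presses on something with over 40 N, if the wrist force passes 120 N, or if a joint passes its speed limit or range.

## Working session

There is one attempt and no reset: what is moved stays moved. The work goes in short steps, Python scripts to look and compute and a tool call to move; the robot and the scene stay as the last step left them, time stands still between calls to the robot, and variables do not carry over. Pictures are saved under pics/ and viewed, and the job is handed in when it is done.

Besides the shell and the picture viewer there is one more tool, called in YAML: its name, and indented under it one key for each argument. servo_tool: Moves the arm, as the interface text tells. Its arguments: {"type":"object","properties":{"targets":{"type":"string"}},"required":["targets"]}

```bash
ls; mkdir -p pics; python3 - <<'E'
from bench import get_obs, vision, robot
import cv2
print(get_obs()); print(robot.tcp_to_grasp)
for n in ("scene","top","wrist"):
    s=vision.snapshot(n); cv2.imwrite(f"pics/{n}0.png",s["image"][:,:,::-1])
    print(n,s["mtx"].tolist(), s.get("world_from_camera",s.get("T_tool_cam")).tolist())
E
```

```text
pics
{'time': 0.0, 'joint_positions': array([ 1.17391530e+00,  8.79193923e-02,  1.37225816e+00, -3.81362904e-06,
        1.68357951e+00, -1.03056752e-01]), 'qvel': array([ 0.00022438, -0.00142393, -0.00080675, -0.00256406, -0.00082407,
       -0.00047578]), 'joint_torque': array([-1.94049506e-03, -3.40190756e+01, -3.02419639e+01,  7.13821664e-02,
        3.33905825e-02, -1.80749739e-04]), 'tool_pos': array([0.15905758, 0.52592472, 0.20432166]), 'ee_rot': array([-3.14137376e+00,  2.15330935e-03,  1.27697187e+00]), 'wrist_force': array([0.70911436, 0.03376258, 0.15057362]), 'wrist_torque': array([0.03832948, 0.03137839, 0.00866309]), 'width': 0.09381346584361835}
0.0188
scene [[556.461160503958, 0.0, 316.6951731325439], [0.0, 556.461160503958, 240.97440724482684], [0.0, 0.0, 1.0]] [[0.8304293470430207, -0.3901330975228195, 0.3977225990397736, 0.007978380140191121], [-0.5570520095454154, -0.5699712586397224, 0.6040081315562444, -0.919963780870826], [-0.008953112928847021, -0.7231382513336584, -0.6906452861107373, 1.0318219115732643], [0.0, 0.0, 0.0, 1.0]]
top [[505.15452068769486, 0.0, 321.17101594533955], [0.0, 505.15452068769486, 242.30707191762042], [0.0, 0.0, 1.0]] [[-0.018875237229037292, -0.9952343945560334, 0.09566726353478236, 0.3864199836504505], [-0.9997812554676926, 0.017925672022133413, -0.010775504535725811, -0.10337167913414086], [0.00900925274326936, -0.09584972704833769, -0.9953550437857674, 1.4831593296788348], [0.0, 0.0, 0.0, 1.0]]
wrist [[371.64829954431775, 0.0, 323.49586200223524], [0.0, 371.64829954431775, 241.9660395805754], [0.0, 0.0, 1.0]] [[0.9999980076088164, 0.001991586401373152, -0.00013550646424081699, 0.0003430473465029227], [-0.0019068275817714288, 0.9731110726315692, 0.23032847051636476, -0.06726659313314212], [0.0005905818904953817, -0.23032775322448748, 0.97311293142553, -0.17885278945675218], [0.0, 0.0, 0.0, 1.0]]
```

View pics/scene0.png

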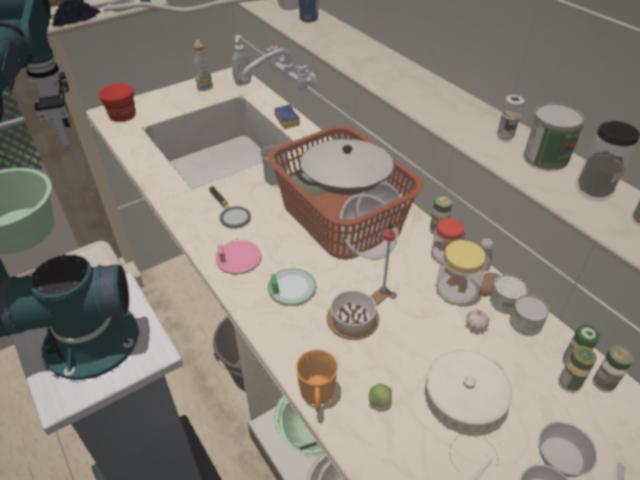

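View pics/top0.png

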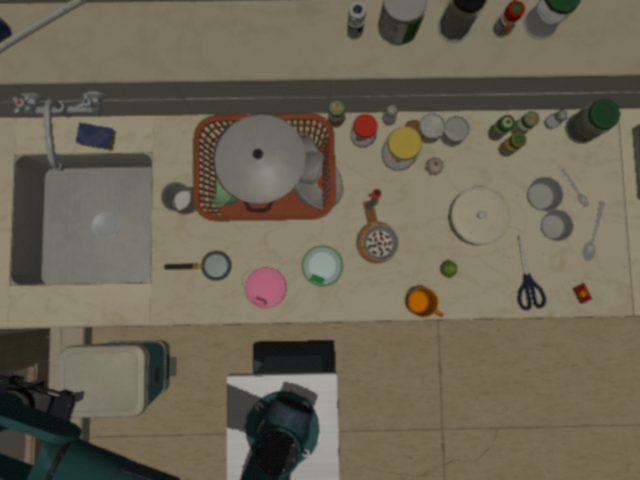

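View pics/wrist0.png

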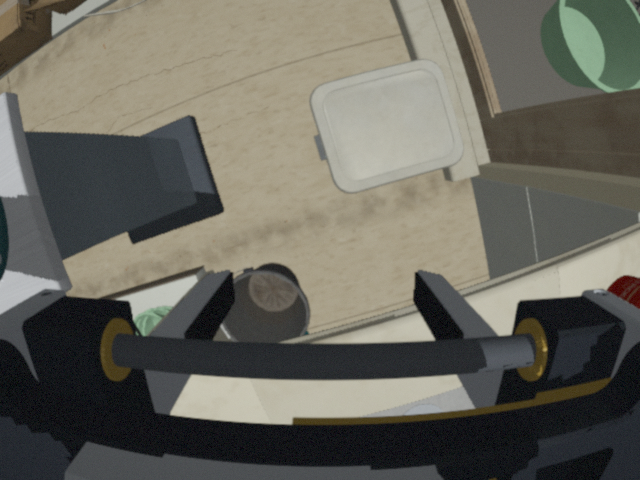

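The clear green-edged cover is at top px (322,266) and scene px (292,286). It could be confused with the pink disc at top (265,287) or the white pot lid at top (479,215). The lens is at top (216,265), with its handle running left to (167,266). The bowl with beans is at top (378,242) and the collar at top (375,194). Next I'll make close crops and measure.

```bash
cat > h.py <<'E'
import numpy as np, cv2
from bench import get_obs, vision, robot
from scipy.spatial.transform import Rotation as R
def ray(s,u,v):
    K=s["mtx"];T=s["world_from_camera"]
    d=T[:3,:3]@np.linalg.solve(K,[u,v,1.]); return T[:3,3],d
def at_z(s,u,v,z):
    o,d=ray(s,u,v); return o+d*(z-o[2])/d[2]
def proj(s,p):
    T=s["world_from_camera"]; c=T[:3,:3].T@(np.asarray(p,float)-T[:3,3]); q=s["mtx"]@c; return q[:2]/q[2]
def tool():
    o=get_obs(); r=o["ee_rot"]; return np.array(o["tool_pos"]),R.from_euler('xyz',r).as_matrix()
def wpix(s,u,v,p,M,z):
    K=s["mtx"];x=(u-K[0,2])/K[0,0];y=(v-K[1,2])/K[1,1];r=np.hypot(x,y)
    d=np.array([np.sin(r)*x/max(r,1e-9),np.sin(r)*y/max(r,1e-9),np.cos(r)])
    T=s["T_tool_cam"]; o=p+M@T[:3,3]; w=M@T[:3,:3]@d
    return o+w*(z-o[2])/w[2]
def wproj(s,P,p,M):
    T=s["T_tool_cam"];K=s["mtx"]
    c=T[:3,:3].T@(M.T@(np.asarray(P,float)-p)-T[:3,3])
    r=np.arctan2(np.hypot(c[0],c[1]),c[2]); n=c[:2]/np.hypot(c[0],c[1])*r
    return n*K[0,0]+K[:2,2]
E
python3 - <<'E'
from h import *
t=vision.snapshot("top"); s=vision.snapshot("scene")
a=cv2.resize(t["image"][180:320,155:435],None,fx=2.85,fy=2.85,interpolation=cv2.INTER_CUBIC)
cv2.imwrite("pics/topc.png",a[:,:,::-1])
b=cv2.resize(s["image"][180:360,180:420],None,fx=3.3,fy=3.3,interpolation=cv2.INTER_CUBIC)
cv2.imwrite("pics/scenec.png",b[:,:,::-1])
print("lens",at_z(t,216,265,.012),"handle end",at_z(t,166,266,.022),"cover",at_z(t,322,266,.009),"bowl",at_z(t,378,242,.052))
E
```

```text
lens [0.4670456  0.18773531 0.012     ] handle end [0.46626269 0.32971219 0.022     ] cover [ 0.45860294 -0.12043852  0.009     ] bowl [ 0.52193665 -0.28079065  0.052     ]
```

View pics/topc.png

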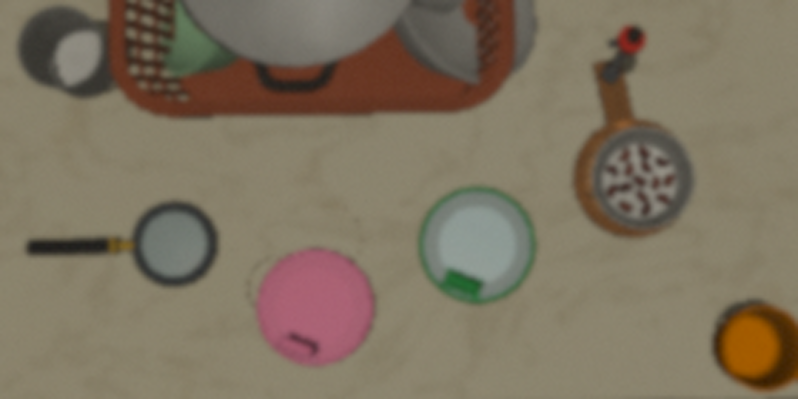

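View pics/scenec.png

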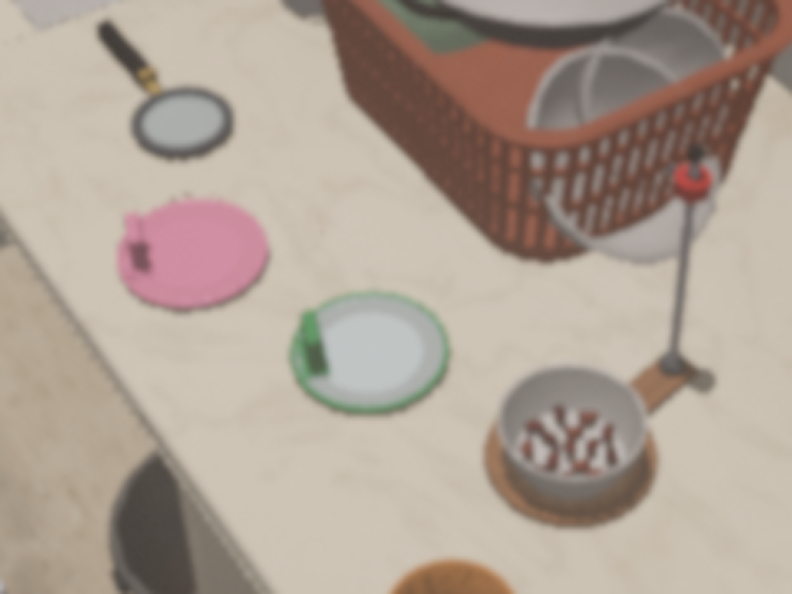

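```bash
python3 - <<'E'
from h import *
t=vision.snapshot("top"); s=vision.snapshot("scene")
print("top cover",at_z(t,322.4,265.6,.009), "edges L/R",at_z(t,155+419/2.85,265,.008),at_z(t,155+536/2.85,265,.008))
print("tab top",at_z(t,317.1,279.0,.045))
print("lens",at_z(t,216.4,265.3,.006),"handle",at_z(t,155+28/2.85,180+247/2.85,.016),at_z(t,155+110/2.85,180+246/2.85,.016))
print("bowl",at_z(t,380.6,241.75,.052))
sc=lambda x,y:(180+x/3.3,180+y/3.3)
print("scene cover",at_z(s,*sc(371,352),.009),"bowl",at_z(s,*sc(574,432-0),.052),"lens",at_z(s,*sc(183,122),.006))
print("post base",at_z(s,*sc(674,366),.005))
# collar triangulate
o1,d1=ray(t,376.8,193.7);o2,d2=ray(s,*sc(692,182))
A=np.stack([d1,-d2],1);x=np.linalg.lstsq(A,o2-o1,rcond=None)[0];print("collar",o1+d1*x[0],o2+d2*x[1])
print("basket front right corner",at_z(t,335,218,.155), "front left",at_z(t,196,218,.155),"dish",at_z(t,343,188,.1), "pan", at_z(t,305,165,.2))
print("mug",at_z(t,421,300,.09),"lime",at_z(t,449,268,.03))
# hsv green/pixel circle for cover
im=cv2.cvtColor(t["image"],cv2.COLOR_RGB2HSV);m=cv2.inRange(im,(40,60,30),(90,255,255));m[:,:290]=0;m[:,350:]=0;m[:235]=0;m[:,:]=m;m[300:]=0
ys,xs=np.nonzero(m);print("green",xs.min(),xs.max(),ys.min(),ys.max(),cv2.fitEllipse(np.stack([xs,ys],1).astype(np.float32)))
(c,r)=cv2.minEnclosingCircle(np.stack([xs,ys],1).astype(np.float32));print(c,r,at_z(t,c[0],c[1],.007))
E
```

```text
top cover [ 0.45974892 -0.1216282   0.009     ] edges L/R [ 0.46264759 -0.06215946  0.008     ] [ 0.46043898 -0.18207303  0.008     ]
tab top [ 0.42017704 -0.10540361  0.045     ]
lens [0.46647667 0.18775617 0.006     ] handle [0.46472131 0.33486499 0.016     ] [0.46420475 0.25173622 0.016     ]
bowl [ 0.52251861 -0.28822769  0.052     ]
scene cover [ 0.45751352 -0.12654349  0.009     ] bowl [ 0.51443747 -0.2997296   0.052     ] lens [0.46515462 0.18656433 0.006     ]
post base [ 0.63702216 -0.26143665  0.005     ]
collar [ 0.63404074 -0.26369744  0.19486693] [ 0.63293085 -0.26302079  0.19456939]
basket front right corner [ 0.57822182 -0.15567737  0.155     ] front left [0.58468993 0.21241886 0.155     ] dish [ 0.66995301 -0.18190267  0.1       ] pan [ 0.71157206 -0.07919086  0.2       ]
mug [ 0.35628695 -0.38949469  0.09      ] lime [ 0.44506147 -0.48613033  0.03      ]
green 302 342 245 286 ((322.3953552246094, 264.6251525878906), (37.362586975097656, 40.904273986816406), 112.23585510253906)
(322.05865478515625, 265.5595397949219) 20.65110206604004 [ 0.45998505 -0.12065761  0.007     ]
```

```bash
cat >> h.py <<'E'
def plan(P,yaw,frac=(1.,)):
    p,M=tool(); Mt=R.from_euler('xyz',[np.pi,0,yaw]).as_matrix()
    d=M.T@(np.array(P)-p)/.25; w=R.from_matrix(M.T@Mt).as_rotvec()/np.pi
    n=max(np.linalg.norm(d)*.25/.0417,np.linalg.norm(w)*180/7.16)
    print("shift",d.round(4),"turn",w.round(4),"rows",round(n,1))
E
python3 -c "
from h import *
plan([.42,-.105,.2],-.38)"
```

```text
shift [-2.1151  1.7297  0.0217] turn [1.000e-04 1.000e-04 5.274e-01] rows 16.4
```

servo_tool:
  targets: "1 -0.9 0.75 0 0 0 0.25; 1 -0.9 0.75 0 0 0 0.25; 1 -0.9 0.75 0 0 0 0.25; 1 -0.9 0.75 0 0 0 0.25; 1 -0.9 0.75 0 0 0 0.25; 1 -0.9 0.75 0 0 0 0.25; 1 -0.9 0.75 0 0 0 0.25; 1 -0.9 0.75 0 0 0 0.25"

```text
time: 1.02
tool_pos: [0.2762, 0.2514, 0.2059]
ee_rot: [3.138, -0.002, 0.481]
wrist_force: [-0.2, 0.9, 0.4]
width: 0.0938
```

```bash
python3 -c "
from h import *
plan([.42,-.105,.2],-.38)"
```

```text
shift [-0.149   1.53    0.0285] turn [ 0.0008 -0.0009  0.2739] rows 9.2
```

servo_tool:
  targets: "1 -0.1 1 0 0 0 0.274; 1 -0.1 1 0 0 0 0.274; 1 -0.1 1 0 0 0 0.274; 1 -0.1 1 0 0 0 0.274; 1 -0.1 1 0 0 0 0.274; 1 -0.1 1 0 0 0 0.274; 1 -0.1 1 0 0 0 0.274; 1 -0.1 1 0 0 0 0.274; 1 -0.1 1 0 0 0 0.274"

```text
time: 1.77
tool_pos: [0.3696, 0.0249, 0.2054]
ee_rot: [-3.141, 0.001, -0.367]
wrist_force: [-0.2, -0.0, 1.2]
width: 0.0942
```

```bash
python3 -c "
from h import *
plan([.42,-.105,.2],-.38)
p,M=tool()
s=vision.snapshot('wrist');cv2.imwrite('pics/w1.png',s['image'][:,:,::-1]);print(wproj(s,[.46,-.121,.009],p,M),wproj(s,[.42,-.105,.045],p,M),wproj(s,[.52,-.288,.052],p,M))"
```

```text
shift [0.3745 0.4125 0.0212] turn [-0.0002  0.0002  0.0042] rows 3.3
[443.79462081 311.65761584] [414.82891784 326.43566385] [521.37140034 414.37666666]
```

View pics/w1.png

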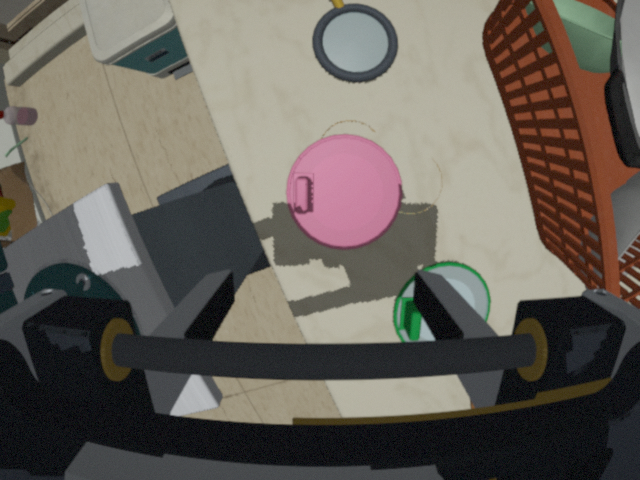

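servo_tool:
  targets: "1 0.4 0.85 0 0 0 0.004; 1 0.4 0.85 0 0 0 0.004; 1 0.4 0.85 0 0 0 0.004; 1 0.4 0.85 0 0 0 0.004; 1 0.4 0.85 0 0 0 0.004; 1 0.4 0.85 0 0 0 0.004; 1 0.4 0.85 0 0 0 0.004; 1 0.4 0.85 0 0 0 0.004; 1 0.4 0.85 0 0 0 0.004"

```text
time: 2.57
tool_pos: [0.3867, -0.2078, 0.2055]
ee_rot: [-3.141, 0.0, -0.378]
wrist_force: [-0.3, -0.1, -0.6]
width: 0.0939
```

```bash
python3 -c "
from h import *
p,M=tool()
s=vision.snapshot('wrist');cv2.imwrite('pics/w2.png',s['image'][:,:,::-1]);print(wproj(s,[.46,-.121,.009],p,M),wproj(s,[.42,-.105,.045],p,M),wproj(s,[.52,-.288,.052],p,M))"
```

```text
[360.65597864 115.58151216] [316.92654095 110.68459547] [479.83444708 255.40844021]
```

View pics/w2.png

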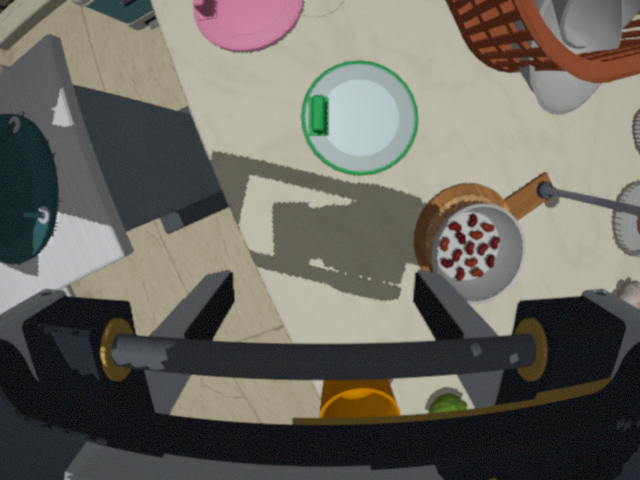

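The wrist picture shows the clear cover at (360,117) with its tab at (318,116), and the bowl rim around (480,253). Both are close to my predictions. I'll refine with enlarged crops.

```bash
python3 -c "
import cv2
i=cv2.imread('pics/w2.png')
a=cv2.resize(i[50:185,290:430],None,fx=4,fy=4,interpolation=cv2.INTER_CUBIC)
b=cv2.resize(i[165:315,400:560],None,fx=3.6,fy=3.6,interpolation=cv2.INTER_CUBIC)
cv2.imwrite('pics/w2a.png',a);cv2.imwrite('pics/w2b.png',b)"
```

```text
(no output)
```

View pics/w2a.png

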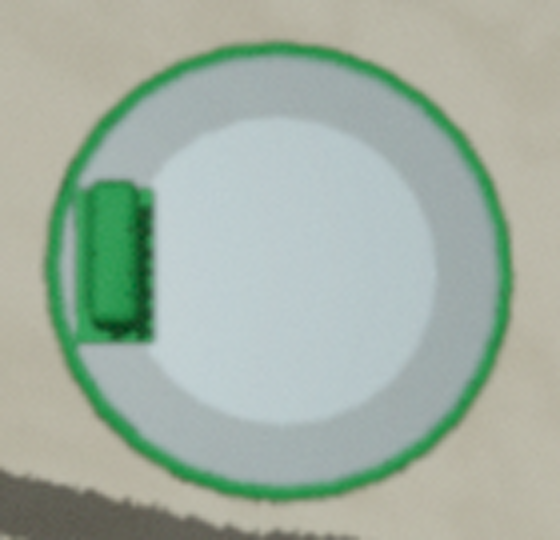

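View pics/w2b.png

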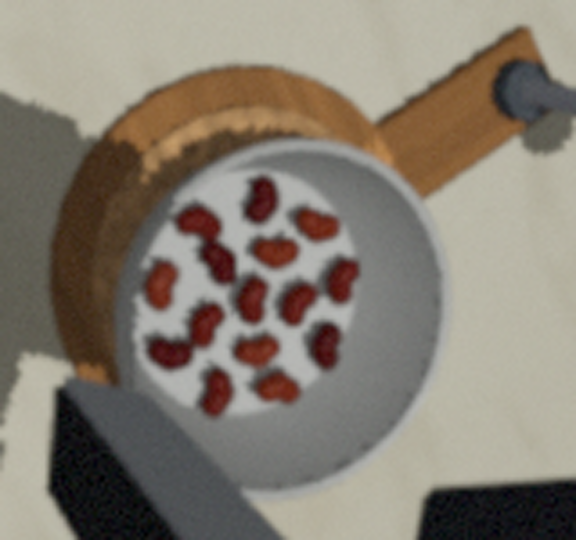

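```bash
cat > m.py <<'E'
from h import *
from scipy.optimize import least_squares
s=vision.snapshot("wrist"); p,M=tool()
def fit(pts,z):
    W=np.array([wpix(s,u,v,p,M,z)[:2] for u,v in pts])
    f=least_squares(lambda q:np.hypot(*(W-q[:2]).T)-q[2],[*W.mean(0),.05])
    return f.x.round(4),(f.fun*1000).round(1)
ca=lambda x,y:(290+(x)/4.-.4,50+y/4.-.4)
cb=lambda x,y:(400+x/3.6-.35,165+y/3.6-.35)
print("cover",fit([ca(*q) for q in [(46,270),(512,275),(280,42),(280,502),(425,100),(120,110),(430,440),(120,430)]],.008))
print("bowl",fit([cb(*q) for q in [(295,137),(454,295),(280,497),(385,165),(425,215),(440,375),(400,440),(345,480),(116,300)]],.052))
print("bowl floor/white",fit([cb(*q) for q in [(135,300),(360,270),(270,415),(180,185)]],.015))
print("disc",fit([cb(*q) for q in [(52,260),(90,150),(150,90),(240,66),(320,85),(375,130),(70,350)]],.0085))
print("post",wpix(s,*cb(520,92),p,M,.01))
for q in [(85,183),(135,183),(135,322),(92,325),(113,255)]: print("tabtop",wpix(s,*ca(*q),p,M,.045))
for q in [(78,185),(153,187),(153,342),(78,342)]: print("tabfoot",wpix(s,*ca(*q),p,M,.009))
E
python3 m.py
```

```text
cover (array([ 0.4594, -0.1218,  0.0587]), array([ 0.6,  0.6,  0.8,  1. , -0.3, -1.1, -1.2, -0.4]))
bowl (array([ 0.521 , -0.2885,  0.0522]), array([ 0.3,  0.8, -1.5, -0.4, -1.6,  1. ,  1. , -0.3,  0.8]))
bowl floor/white (array([ 0.5231, -0.2889,  0.0392]), array([-2.1, -1.3,  1.5,  1.9]))
disc (array([ 0.5244, -0.2802,  0.0594]), array([ 0.2,  0. ,  0.5, -0.5, -0.5,  0.5, -0.3]))
post [ 0.63493282 -0.26409583  0.01      ]
tabtop [ 0.42015094 -0.089684    0.045     ]
tabtop [ 0.43062531 -0.09386948  0.045     ]
tabtop [ 0.41880811 -0.1238265   0.045     ]
tabtop [ 0.40954182 -0.12088101  0.045     ]
tabtop [ 0.41986326 -0.10764044  0.045     ]
tabfoot [ 0.41941002 -0.08358705  0.009     ]
tabfoot [ 0.43660308 -0.09099566  0.009     ]
tabfoot [ 0.4220541  -0.12788538  0.009     ]
tabfoot [ 0.40465421 -0.1209705   0.009     ]
```

```bash
python3 -c "
from h import *
plan([.4202,-.1068,.09],-.37)"
```

```text
shift [-0.0241 -0.4246  0.4629] turn [-0.0001 -0.0001 -0.0024] rows 3.8
```

servo_tool:
  targets: "0.5 -0.024 -0.425 0.2 0 0 -0.002; 0.5 -0.024 -0.425 0.3 0 0 -0.002; 0.5 -0.024 -0.425 0.46 0 0 -0.002; 0.5 -0.024 -0.425 0.46 0 0 -0.002; 0.5 -0.024 -0.425 0.46 0 0 -0.002; 0.5 -0.024 -0.425 0.46 0 0 -0.002; 0.5 -0.024 -0.425 0.46 0 0 -0.002"

```text
time: 3.25
tool_pos: [0.4211, -0.1089, 0.0923]
ee_rot: [3.141, -0.003, -0.374]
wrist_force: [0.4, -0.3, -0.5]
width: 0.0506
```

```bash
python3 -c "
from h import *
plan([.4202,-.1068,.018],-.37)
p,M=tool();print(p)
s=vision.snapshot('wrist');cv2.imwrite('pics/w3.png',s['image'][:,:,::-1]);
P=np.array([.4202,-.1068,.045]);ex=np.array([np.cos(.37),-np.sin(.37),0]);ey=np.array([np.sin(.37),np.cos(.37),0])
for a in(-1,1):
  for b in (-1,1): print(wproj(s,P+a*.006*ex+b*.017*ey,p,M))"
```

```text
shift [-0.0075 -0.0065  0.2973] turn [ 0.0001 -0.001  -0.0012] rows 1.8
[ 0.42114188 -0.10888178  0.09234309]
[312.74739989 284.65977071]
[312.24242009 233.12609898]
[331.32233951 284.6135897 ]
[331.52910455 233.07863768]
```

View pics/w3.png

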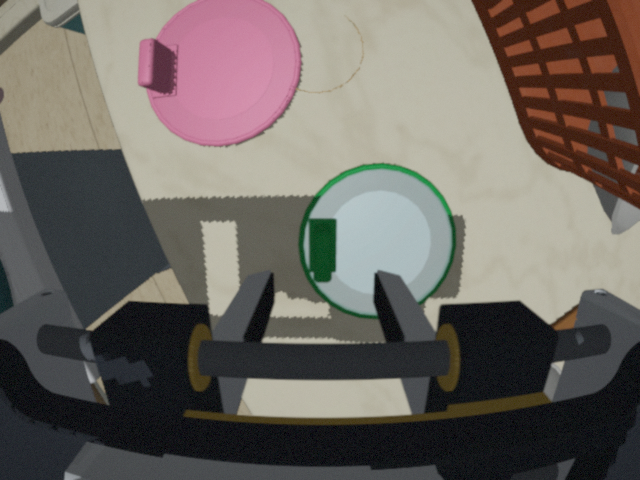

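The tab is at (322,250), centred between the fingers and matching the prediction (322,259). I'll descend.

servo_tool:
  targets: "0.5 -0.008 -0.006 0.15 0 0 0; 0.5 -0.008 -0.006 0.25 0 0 0; 0.5 -0.008 -0.006 0.295 0 0 0; 0.5 -0.008 -0.006 0.295 0 0 0; 0.5 -0.008 -0.006 0.295 0 0 0; 0.5 -0.008 -0.006 0.295 0 0 0"

```text
time: 3.8
tool_pos: [0.4209, -0.108, 0.0193]
ee_rot: [3.142, -0.005, -0.376]
wrist_force: [-0.7, -0.4, -0.1]
width: 0.047
```

servo_tool:
  targets: "0 0 0 0 0 0 0; 0 0 0 0 0 0 0; 0 0 0 0 0 0 0; 0 0 0 0 0 0 0; 0 0 0 0 0 0 0; 0 0 0 0 0 0 0; 0 0 0 0 0 0 0; 0 0 0 0 0 0 0; 0 0 0 0 0 0 0"

```text
time: 4.55
tool_pos: [0.4192, -0.1068, 0.0169]
ee_rot: [-3.141, -0.001, -0.375]
wrist_force: [0.7, -0.7, 0.8]
width: 0.012
```

servo_tool:
  targets: "0 0 0 -0.02 0 0 0; 0 0 0 -0.06 0 0 0; 0 0 0 -0.12 0 0 0; 0 0 0 -0.2 0 0 0; 0 0 0 -0.28 0 0 0; 0 0 0 -0.36 0 0 0; 0 0 0 -0.4 0 0 0; 0 0 0 -0.4 0 0 0; 0 0 0 -0.4 0 0 0; 0 0 0 -0.4 0 0 0"

```text
time: 5.38
tool_pos: [0.418, -0.1064, 0.1155]
ee_rot: [-3.142, 0.002, -0.375]
wrist_force: [0.5, -0.0, -0.4]
width: 0.0115
```

```bash
python3 -c "
from h import *
p,M=tool();print(p,get_obs()['width'])
s=vision.snapshot('wrist');cv2.imwrite('pics/w4.png',s['image'][:,:,::-1])
s=vision.snapshot('scene');cv2.imwrite('pics/s4.png',cv2.resize(s['image'][160:340,200:440],None,fx=3.3,fy=3.3,interpolation=2)[:,:,::-1])
plan([.521-.0392,-.2885+.0152+.0,.118],-.37)"
```

```text
[ 0.41802112 -0.10635836  0.1154696 ] 0.011451027888102634
shift [ 0.4831  0.5276 -0.0133] turn [-0.      0.001  -0.0017] rows 4.3
```

View pics/w4.png

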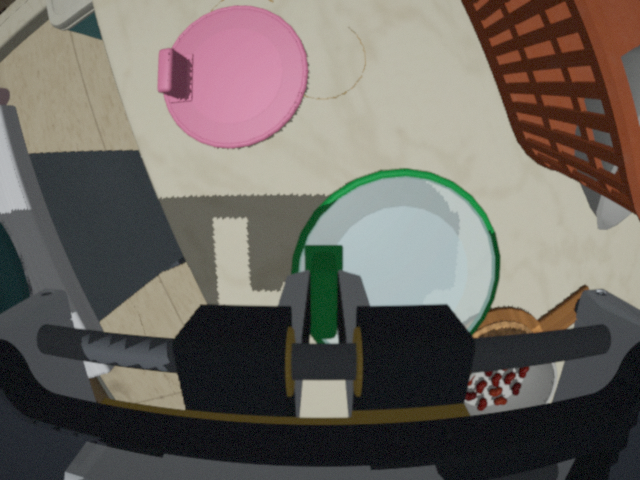

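View pics/s4.png

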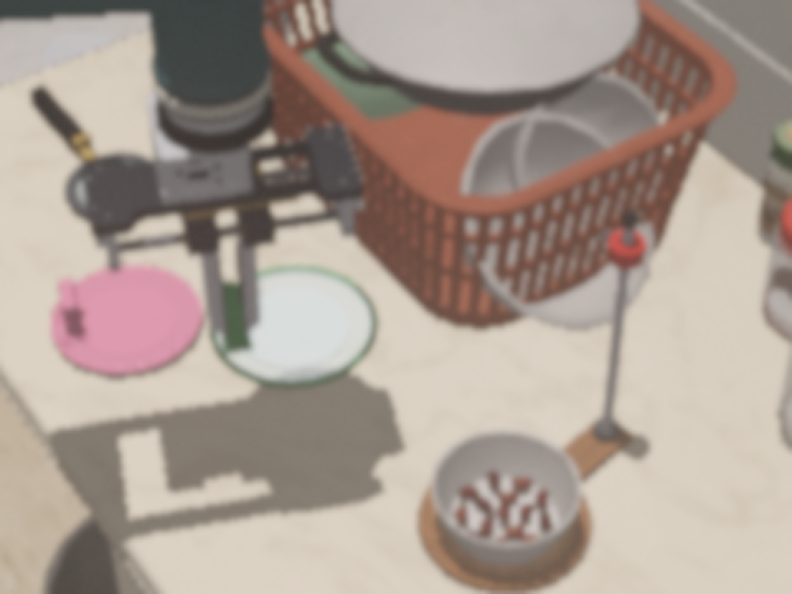

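The cover is gripped and off the table: scene crop (293,325), with the lip clear. I'll fit its pose in the hand from the green edge.

```bash
cat > fit.py <<'E'
from h import *
from scipy.optimize import least_squares
s=vision.snapshot("wrist"); p,M=tool()
T=s["T_tool_cam"];K=s["mtx"]
im=cv2.cvtColor(s["image"],cv2.COLOR_RGB2HSV)
m=cv2.inRange(im,(45,90,40),(90,255,255))
# outer edge: per angle from the disc centre farthest green pixel
c0=np.array([400.,255.]);ys,xs=np.nonzero(m);d=np.stack([xs,ys],1)-c0
ang=np.arctan2(d[:,1],d[:,0]);r=np.hypot(*d.T)
pts=[]
for a in np.arange(-3.0,0.75,.05):
    k=(abs(ang-a)<.02)&(r>70)&(r<125)
    if k.sum()>1: pts.append(c0+(r[k].max()+.5)*np.array([np.cos(a),np.sin(a)]))
pts=np.array(pts)
def pr(X):
    c=(X-T[:3,3])@T[:3,:3]; h=np.hypot(c[:,0],c[:,1]); th=np.arctan2(h,c[:,2])
    return c[:,:2]/h[:,None]*th[:,None]*K[0,0]+K[:2,2]
ph=np.linspace(0,2*np.pi,721)
def model(q):
    Rm=R.from_rotvec([q[3],q[4],0]).as_matrix()
    C=np.stack([np.cos(ph),np.sin(ph),0*ph],1)*.06   # edge at underside
    # centre of the disc follows the tab: pivot at grasp (0,0,-.019)
    X=C+np.array([.042,0,.0315]); X=X@Rm.T+np.array([q[0],q[1],q[2]-.019]);return pr(X)
def res(q,free=None):
    P=model(q);D=np.hypot(P[None,:,0]-pts[:,None,0],P[None,:,1]-pts[:,None,1])
    j=D.argmin(1);c=P.mean(0)
    e=np.sign(np.hypot(*(pts-c).T)-np.hypot(*(P[j]-c).T))*D.min(1)
    return np.r_[e,(q[2])/.003]
f=least_squares(res,[0,0,0,0,0],loss="soft_l1",diff_step=1e-3,x_scale=[.01,.01,.01,.1,.1])
print(len(pts),"grasp offs mm",(f.x[:3]*1000).round(1),"tilt deg",np.degrees(f.x[3:]).round(2),"rms px",np.sqrt(np.mean(f.fun[:-1]**2)).round(2))
Rm=R.from_rotvec([f.x[3],f.x[4],0]).as_matrix()
cc=Rm@np.array([.042,0,.0315])+np.array([f.x[0],f.x[1],f.x[2]-.019])
print("cover_center tool",cc.round(4),"world",(p+M@cc).round(4))
v=s["image"].copy()
for a,b in model(f.x).astype(int): v[min(max(b,0),479),min(max(a,0),639)]=(255,0,0)
for a,b in pts.astype(int): v[b,a]=(255,255,0)
cv2.imwrite("pics/fit.png",cv2.resize(v[140:380,240:560],None,fx=2.4,fy=2.4)[:,:,::-1])
E
python3 fit.py
```

```text
75 grasp offs mm [-0.6 -1.2 -0.7] tilt deg [-0.92  0.14] rms px 0.47
cover_center tool [ 0.0415 -0.0007  0.0117] world [ 0.4567 -0.1209  0.1034]
```

View pics/fit.png

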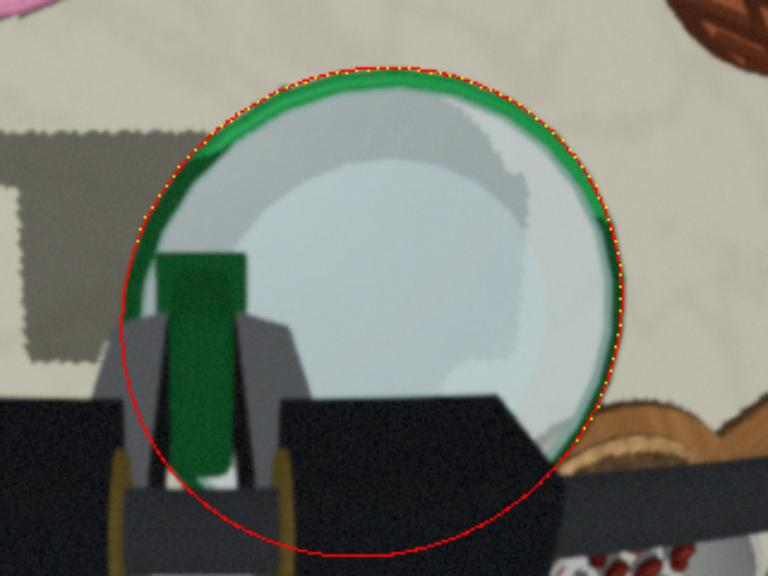

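```bash
python3 -c "
from h import *
plan([.482,-.2742,.115],-.37)"
```

```text
shift [ 0.4845  0.5308 -0.0006] turn [-0.      0.001  -0.0017] rows 4.3
```

servo_tool:
  targets: "0 0.05 0.055 0 0 0 0; 0 0.13 0.14 0 0 0 0; 0 0.21 0.23 0 0 0 0; 0 0.29 0.32 0 0 0 0; 0 0.37 0.41 0 0 0 0; 0 0.44 0.48 0 0 0 -0.001; 0 0.484 0.53 0 0 0 -0.001; 0 0.484 0.53 0 0 0 -0.001; 0 0.484 0.53 0 0 0 -0.001; 0 0.484 0.53 0 0 0 -0.001; 0 0.484 0.53 0 0 0 -0.001"

```text
time: 6.45
tool_pos: [0.4824, -0.2732, 0.1163]
ee_rot: [-3.141, 0.001, -0.371]
wrist_force: [-0.2, 0.1, -0.8]
width: 0.0119
```

```bash
python3 fit.py; python3 -c "
from h import *
plan([.482,-.2742,.085],-.37)
s=vision.snapshot('scene');cv2.imwrite('pics/s5.png',cv2.resize(s['image'][200:380,260:500],None,fx=3.3,fy=3.3,interpolation=2)[:,:,::-1])"
```

```text
75 grasp offs mm [-0.8 -0.9 -0.7] tilt deg [-0.05  0.25] rms px 0.42
cover_center tool [ 0.0413 -0.0008  0.0116] world [ 0.5213 -0.2874  0.1049]
shift [-0.0004  0.0046  0.1263] turn [-0.0002  0.0002 -0.0004] rows 0.8
```

View pics/s5.png

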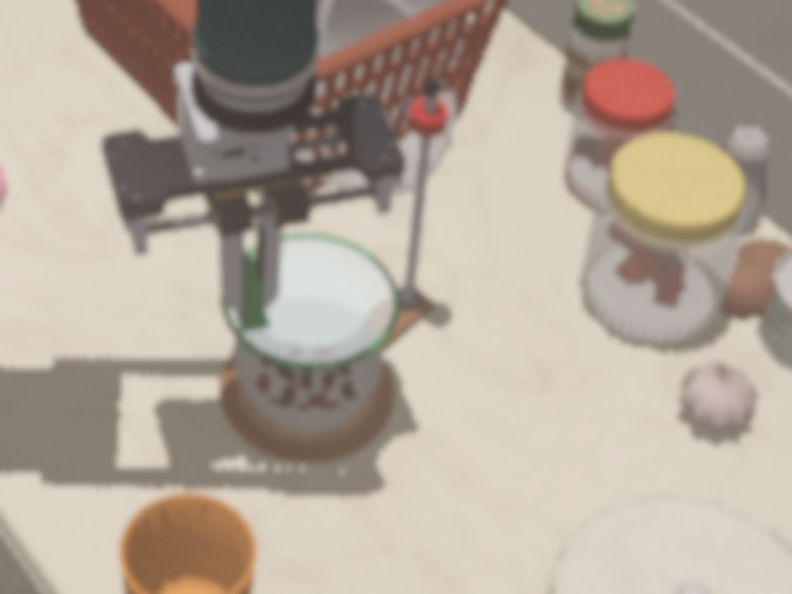

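View pics/fit.png

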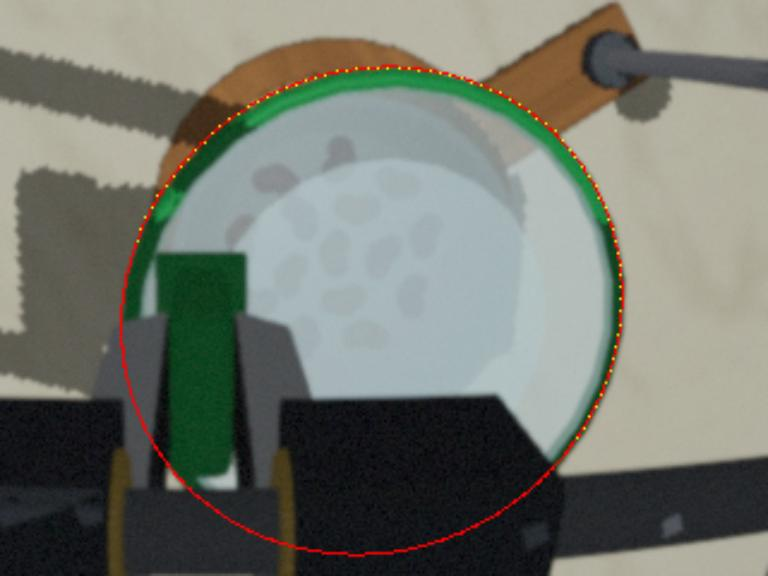

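The cover hangs over the bowl, with its fitted centre (0.521,-0.287) against the bowl at (0.521,-0.2885). I'll lower to just above the rim.

servo_tool:
  targets: "0 0 0.004 0.04 0 0 0; 0 0 0.004 0.09 0 0 0; 0 0 0.004 0.13 0 0 0; 0 0 0.004 0.16 0 0 0; 0 0 0.004 0.18 0 0 0; 0 0 0.004 0.18 0 0 0; 0 0 0.004 0.18 0 0 0; 0 0 0.004 0.18 0 0 0"

```text
time: 7.22
tool_pos: [0.4828, -0.2755, 0.0721]
ee_rot: [3.141, -0.001, -0.372]
wrist_force: [-0.1, 0.4, -0.1]
width: 0.0118
```

```bash
python3 fit.py; python3 -c "
from h import *
plan([.482,-.2742,.064],-.37);print(tool()[0])"
```

```text
75 grasp offs mm [-0.8 -1.  -1. ] tilt deg [-0.26  0.14] rms px 0.44
cover_center tool [ 0.0413 -0.0009  0.0114] world [ 0.5217 -0.2898  0.061 ]
shift [-0.0055 -0.004   0.0334] turn [ 0.0001 -0.0004 -0.0008] rows 0.2
[ 0.4829016  -0.27561337  0.07235513]
```

View pics/fit.png

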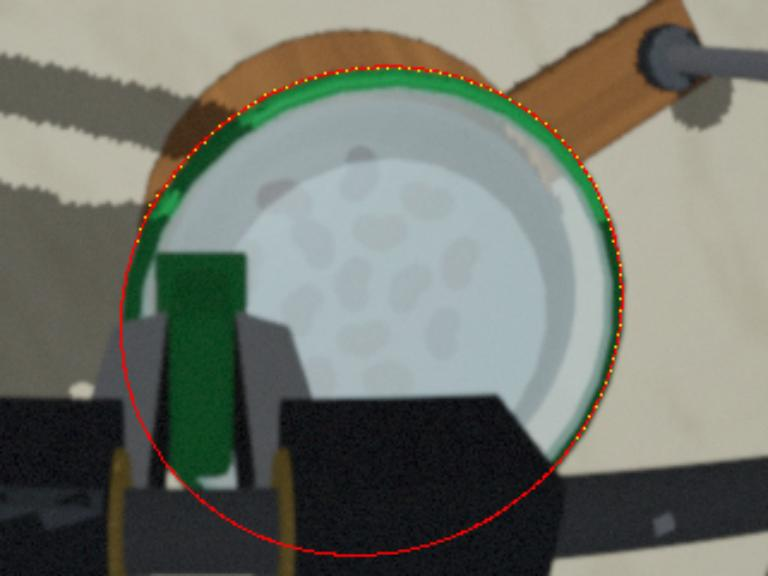

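servo_tool:
  targets: "0 -0.003 -0.003 0.008 0 0 0; 0 -0.004 -0.003 0.014 0 0 0; 0 -0.004 -0.003 0.02 0 0 0; 0 -0.004 -0.003 0.026 0 0 0; 0 -0.004 -0.003 0.03 0 0 0; 0 -0.004 -0.003 0.033 0 0 0; 0 -0.004 -0.003 0.033 0 0 0; 0 -0.004 -0.003 0.033 0 0 0; 0 -0.004 -0.003 0.033 0 0 0"

```text
time: 8.02
tool_pos: [0.4818, -0.2742, 0.064]
ee_rot: [-3.142, -0.0, -0.372]
wrist_force: [-1.9, 1.7, 4.3]
width: 0.012
```

```bash
python3 fit.py; python3 -c "
from h import *
o=get_obs();print(o['tool_pos'],o['wrist_force'],o['wrist_torque'])"
```

```text
75 grasp offs mm [-0.9 -0.7 -0.7] tilt deg [0.31 0.38] rms px 0.44
cover_center tool [ 0.0413 -0.0009  0.0116] world [ 0.5206 -0.2884  0.0525]
[ 0.48180942 -0.27417335  0.06400719] [-2.7211153   1.57459966  4.75009274] [ 0.24291191  0.50115957 -0.00242807]
```

It touched at the expected height, with about 4.5 N up. I'll release.

servo_tool:
  targets: "0.15 0 0 0 0 0 0; 0.25 0 0 0 0 0 0; 0.35 0 0 0 0 0 0; 0.35 0 0 0 0 0 0; 0.35 0 0 0 0 0 0; 0.35 0 0 0 0 0 0; 0.35 0 0 0 0 0 0; 0.35 0 0 0 0 0 0"

```text
time: 8.73
tool_pos: [0.4818, -0.2742, 0.0634]
ee_rot: [-3.142, -0.0, -0.372]
wrist_force: [0.4, -0.6, -0.2]
width: 0.033
```

servo_tool:
  targets: "0.35 0 0 -0.05 0 0 0; 0.35 0 0 -0.15 0 0 0; 0.35 0 0 -0.3 0 0 0; 0.35 0 0 -0.5 0 0 0; 0.35 0 0 -0.5 0 0 0; 0.35 0 0 -0.5 0 0 0; 0.35 0 0 -0.5 0 0 0"

```text
time: 9.32
tool_pos: [0.482, -0.2744, 0.1894]
ee_rot: [3.141, -0.002, -0.372]
wrist_force: [-0.5, -0.2, -0.4]
width: 0.0328
```

```bash
python3 -c "
from h import *
p,M=tool();print(p)
w=vision.snapshot('wrist');cv2.imwrite('pics/w6.png',w['image'][:,:,::-1])
s=vision.snapshot('scene');cv2.imwrite('pics/s6.png',cv2.resize(s['image'][240:360,280:440],None,fx=4.8,fy=4.8,interpolation=2)[:,:,::-1])
plan([.47,-.39,.21],-.37)"
```

```text
[ 0.48203007 -0.27435113  0.18935889]
shift [ 0.1285  0.4496 -0.0956] turn [-0.0003  0.0012 -0.0007] rows 2.9
```

View pics/w6.png

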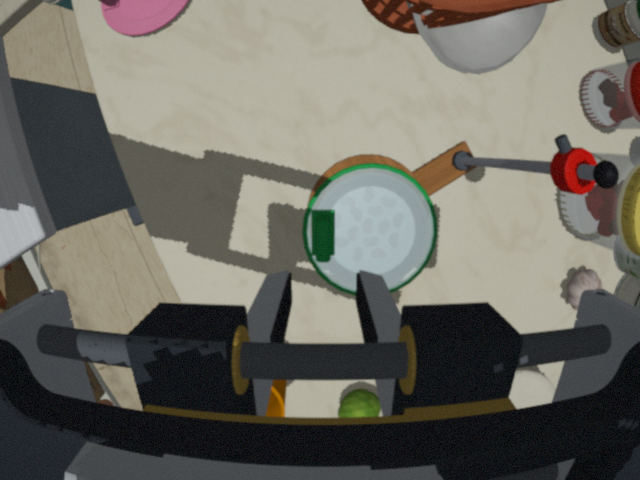

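View pics/s6.png

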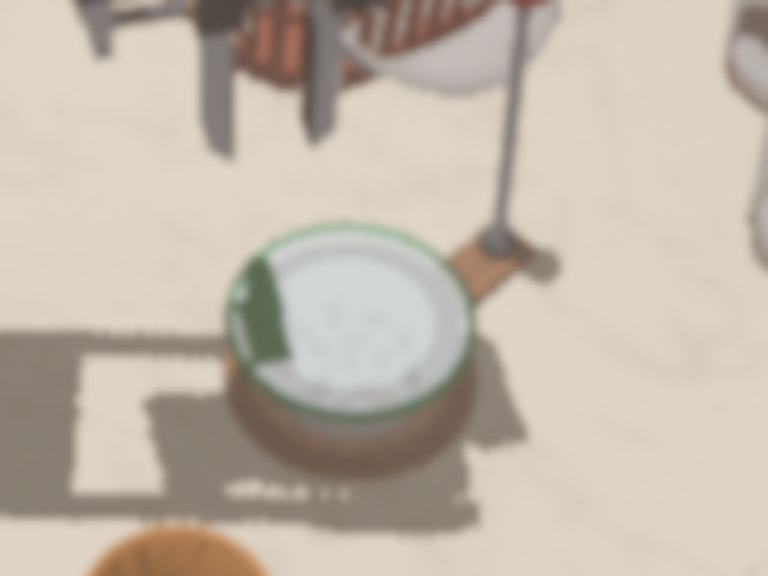

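```bash
cat > seat.py <<'E'
import sys
from h import *
from scipy.optimize import least_squares
c0=np.array([float(sys.argv[1]),float(sys.argv[2])])
p,M=tool();s=vision.snapshot("wrist");T=s["T_tool_cam"];K=s["mtx"]
m=cv2.inRange(cv2.cvtColor(s["image"],cv2.COLOR_RGB2HSV),(45,90,40),(90,255,255))
ys,xs=np.nonzero(m);d=np.stack([xs,ys],1)-c0;ang=np.arctan2(d[:,1],d[:,0]);r=np.hypot(*d.T)
pts=[]
for a in np.arange(-3.1,3.1,.05):
    k=(abs(ang-a)<.025)&(r>45)&(r<85)
    if k.sum()>1: pts.append(c0+(r[k].max()+.5)*np.array([np.cos(a),np.sin(a)]))
pts=np.array(pts);ph=np.linspace(0,2*np.pi,721)
def model(q):
    X=np.stack([np.cos(ph),np.sin(ph),0*ph],1)*.06@R.from_rotvec([q[3],q[4],0]).as_matrix().T+q[:3]
    return np.array([wproj(s,x,p,M) for x in X])
def res(q):
    P=model(q);D=np.hypot(P[None,:,0]-pts[:,None,0],P[None,:,1]-pts[:,None,1]);j=D.argmin(1);c=P.mean(0)
    return np.sign(np.hypot(*(pts-c).T)-np.hypot(*(P[j]-c).T))*D.min(1)
f=least_squares(res,[.521,-.2885,.053,0,0],loss="soft_l1",diff_step=1e-3,x_scale=[.01,.01,.01,.1,.1])
J=f.jac;cov=np.linalg.inv(J.T@J)*.2
print(len(pts),f.x[:3].round(4),"tilt deg",np.degrees(f.x[3:]).round(2),"sd",np.degrees(np.sqrt(np.diag(cov))[3:]).round(2),"rms",np.sqrt(np.mean(f.fun**2)).round(2))
E
python3 seat.py 370 230; python3 - <<'E'
from h import *
p,M=tool();s=vision.snapshot("wrist")
for z in (.185,.19,.195,.2): print(z,wproj(s,[.6345,-.2638,z],p,M), wpix(s,573,171,p,M,z)[:2])
E
```

```text
114 [ 0.5209 -0.2886  0.0522] tilt deg [0.21 0.98] sd [0.3  0.33] rms 0.35
0.185 [572.55759675 171.9786877 ] [ 0.63498843 -0.26336521]
0.19 [577.67475496 172.60237606] [ 0.63136454 -0.26192693]
0.195 [582.97241834 173.26189649] [ 0.62774066 -0.26048865]
0.2 [588.45802425 173.95977162] [ 0.62411678 -0.25905036]
```

Cover seated: its fitted centre is (0.521,-0.289,0.052), with tilt ≤1° (within error). The collar height differs between cameras (0.186 vs 0.195), so I'll refine it.

```bash
python3 - <<'E'
from h import *
from scipy.optimize import least_squares
p,M=tool();w=vision.snapshot("wrist");t=vision.snapshot("top");s=vision.snapshot("scene")
def red(im,x0,x1,y0,y1):
    h=cv2.cvtColor(im,cv2.COLOR_RGB2HSV);m=cv2.inRange(h,(0,150,60),(6,255,255))|cv2.inRange(h,(172,150,60),(180,255,255))
    k=np.zeros_like(m);k[y0:y1,x0:x1]=1;ys,xs=np.nonzero(m*k>0);print(len(xs),xs.min(),xs.max(),ys.min(),ys.max());return xs.mean(),ys.mean()
cs=red(s["image"],370,410,215,255);ct=red(t["image"],365,390,180,205);cw=red(w["image"],540,612,140,205)
print(cs,ct,cw)
f=lambda q:np.r_[proj(s,q)-cs,proj(t,q)-ct,(wproj(w,q,p,M)-cw)]
r=least_squares(f,[.634,-.264,.19]);print(r.x,r.fun.round(1))
cr=[cv2.resize(i["image"][y:y+60,x:x+80],(400,300),interpolation=2) for i,x,y in((s,350,205),(t,340,165))]
cr.append(cv2.resize(w["image"][130:220,520:640],(400,300),interpolation=2))
cv2.imwrite("pics/col.png",cv2.resize(np.hstack(cr),(800,200))[:,:,::-1])
E
```

```text
4 386 387 233 235
44 372 380 190 198
1437 557 603 150 195
(np.float64(386.5), np.float64(234.0)) (np.float64(375.29545454545456), np.float64(194.45454545454547)) (np.float64(578.5824634655532), np.float64(172.15866388308976))
[ 0.62797463 -0.26072956  0.19975599] [ 1.  -0.3  0.6  1.2 -0.  -0.2]
```

View pics/col.png

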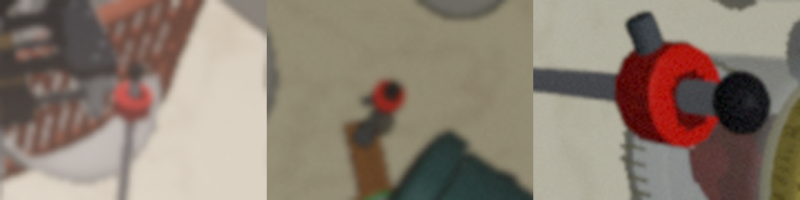

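```bash
python3 - <<'E'
from h import *
p,M=tool();w=vision.snapshot("wrist")
a=np.linspace(0,6.28,100)
for x,y in((.6345,-.2638),(.633,-.2635)):
  for z in (.185,.188,.191,.194,.197):
    P=np.array([wproj(w,[x+.013*np.cos(t),y+.013*np.sin(t),z+h],p,M) for t in a for h in(-.008,.008)])
    print(x,z,P.min(0).round(1),P.max(0).round(1))
o,d=None,None
t=vision.snapshot("top")
for z in(.185,.19,.195): print(z,at_z(t,376.8,193.7,z))
E
```

```text
0.6345 0.185 [545.6 148.5] [595.2 195.9]
0.6345 0.188 [548.4 148.5] [598.5 196.6]
0.6345 0.191 [551.2 148.6] [601.8 197.3]
0.6345 0.194 [554.1 148.7] [605.2 198. ]
0.6345 0.197 [557.1 148.8] [608.6 198.7]
0.633 0.185 [543.5 148.7] [593.4 196.2]
0.633 0.188 [546.3 148.7] [596.6 196.9]
0.633 0.191 [549.1 148.8] [599.9 197.6]
0.633 0.194 [552.  148.9] [603.3 198.3]
0.633 0.197 [554.9 149. ] [606.7 199.1]
0.185 [ 0.63593725 -0.26492536  0.185     ]
0.19 [ 0.63497621 -0.26430312  0.19      ]
0.195 [ 0.63401517 -0.26368087  0.195     ]
```

Wrist silhouette mid column is 580, so the collar height is 0.194, which agrees with the triangulated 0.1946. Next is the lens: I'll move so the wrist camera sees its handle and the tumbler.

```bash
python3 - <<'E'
from h import *
t=vision.snapshot("top")
print(at_z(t,178,198,.098),at_z(t,163,198,.098),at_z(t,193,195,.098))
plan([.44,-.03,.21],0.)
E
```

```text
[0.65002519 0.2760039  0.098     ] [0.65073832 0.31744819 0.098     ] [0.65774385 0.2345826  0.098     ]
shift [-0.5104 -0.8489 -0.0877] turn [-0.0002  0.0003 -0.1185] rows 6.0
```

servo_tool:
  targets: "1 -0.51 -0.85 -0.08 0 0 -0.118; 1 -0.51 -0.85 -0.08 0 0 -0.118; 1 -0.51 -0.85 -0.08 0 0 -0.118; 1 -0.51 -0.85 -0.08 0 0 -0.118; 1 -0.51 -0.85 -0.08 0 0 -0.118; 1 -0.51 -0.85 -0.08 0 0 -0.118; 1 -0.51 -0.85 -0.08 0 0 -0.118; 1 -0.51 -0.85 -0.08 0 0 -0.118"

```text
time: 10.48
tool_pos: [0.4403, -0.0283, 0.2092]
ee_rot: [3.141, -0.002, 0.003]
wrist_force: [0.2, -0.5, -0.3]
width: 0.0829
```

```bash
python3 -c "
from h import *
plan([.45,.18,.2],0.)"
```

```text
shift [ 0.041  -0.8333  0.0361] turn [ 0.0002 -0.0006  0.0009] rows 5.0
```

servo_tool:
  targets: "1 0.04 -0.83 0.03 0 0 0.001; 1 0.04 -0.83 0.03 0 0 0.001; 1 0.04 -0.83 0.03 0 0 0.001; 1 0.04 -0.83 0.03 0 0 0.001; 1 0.04 -0.83 0.03 0 0 0.001; 1 0.04 -0.83 0.03 0 0 0.001; 1 0.04 -0.83 0.03 0 0 0.001; 1 0.04 -0.83 0.03 0 0 0.001"

```text
time: 11.15
tool_pos: [0.4513, 0.1762, 0.2005]
ee_rot: [3.14, 0.001, -0.006]
wrist_force: [0.1, -0.6, 0.4]
width: 0.094
```

```bash
python3 -c "
from h import *
p,M=tool();print(p)
w=vision.snapshot('wrist');cv2.imwrite('pics/w7.png',w['image'][:,:,::-1])
print(wproj(w,[.4665,.1878,.012],p,M),wproj(w,[.4647,.28,.022],p,M),wproj(w,[.4647,.335,.022],p,M))"
```

```text
[0.45125929 0.17621767 0.20047107]
[339.50751248 210.73046198] [338.04698822 116.98691148] [337.72045818  61.67352282]
```

View pics/w7.png

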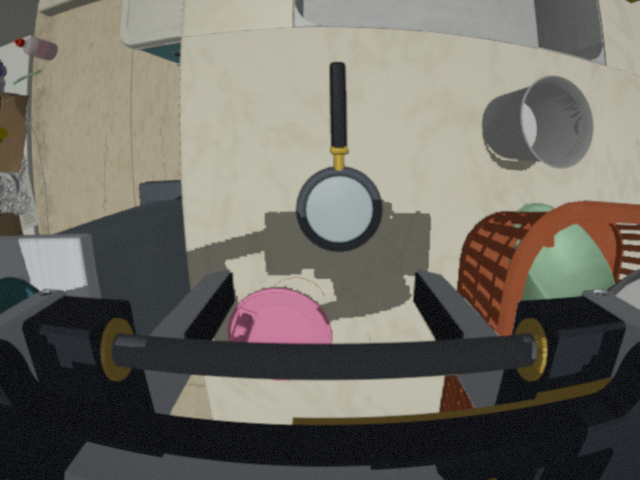

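```bash
python3 - <<'E'
from h import *
p,M=tool();w=vision.snapshot("wrist")
h=cv2.cvtColor(w["image"],cv2.COLOR_RGB2GRAY)
for v in (70,85,100,115,130,145):
    r=h[v,315:365].astype(int);k=np.nonzero(r<90)[0]+315;print(v,k.min(),k.max(),wpix(w,(k.min()+k.max())/2,v,p,M,.022)[:2].round(4))
E=[wpix(w,u,v,p,M,.010)[:2] for u,v in((297,209),(382.5,208.5),(340,166),(339.5,251))];print(np.round(E,4),np.mean(E,0))
print("end",wpix(w,337.5,62,p,M,.018),"inner",wpix(w,339,149,p,M,.02))
E
```

```text
70 330 344 [0.4642 0.3262]
85 330 344 [0.4641 0.3111]
100 330 345 [0.4645 0.2963]
115 331 345 [0.4649 0.2816]
130 331 345 [0.4648 0.2671]
145 331 345 [0.4648 0.2526]
[[0.424  0.1891]
 [0.5103 0.1894]
 [0.4672 0.232 ]
 [0.4669 0.1453]] [0.46708809 0.18896148]
end [0.4649373  0.33539676 0.018     ] inner [0.46580327 0.24876523 0.02      ]
```

```bash
python3 -c "
from h import *
plan([.4652,.264,.07],0.018)"
```

```text
shift [ 0.0529 -0.354   0.5233] turn [ 0.0002  0.     -0.0082] rows 3.8
```

servo_tool:
  targets: "0.6 0.053 -0.354 0.2 0 0 -0.008; 0.6 0.053 -0.354 0.3 0 0 -0.008; 0.6 0.053 -0.354 0.52 0 0 -0.008; 0.6 0.053 -0.354 0.52 0 0 -0.008; 0.6 0.053 -0.354 0.52 0 0 -0.008; 0.6 0.053 -0.354 0.52 0 0 -0.008; 0.6 0.053 -0.354 0.52 0 0 -0.008"

```text
time: 11.83
tool_pos: [0.466, 0.265, 0.0731]
ee_rot: [-3.141, -0.003, 0.018]
wrist_force: [0.5, 0.1, 0.8]
width: 0.0569
```

```bash
python3 -c "
from h import *
p,M=tool();print(p)
w=vision.snapshot('wrist');cv2.imwrite('pics/w8.png',w['image'][:,:,::-1])
plan([.4652,.264,.0035],0.018)"
```

```text
[0.46596482 0.26499377 0.07311217]
shift [-0.0074  0.006   0.283 ] turn [-0.0006 -0.0016  0.0001] rows 1.7
```

View pics/w8.png

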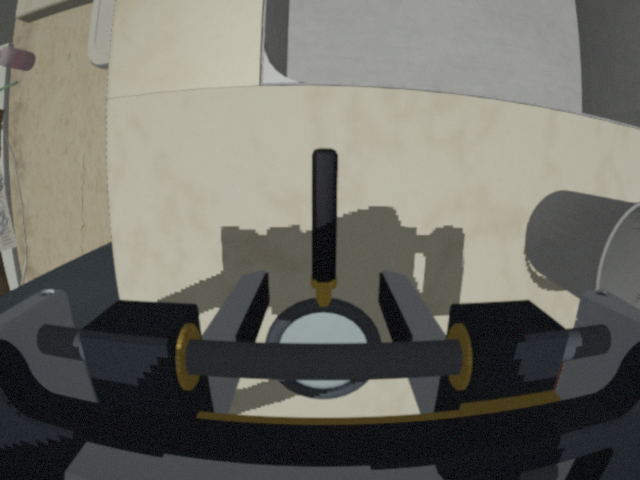

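The handle at (324,215) is centred between the fingers. I'll descend.

servo_tool:
  targets: "0.6 -0.006 0.005 0.15 0 0 0; 0.6 -0.006 0.005 0.23 0 0 0; 0.6 -0.006 0.005 0.27 0 0 0; 0.6 -0.006 0.005 0.27 0 0 0; 0.6 -0.006 0.005 0.27 0 0 0; 0.6 -0.006 0.005 0.27 0 0 0"

```text
time: 12.38
tool_pos: [0.465, 0.2653, 0.0063]
ee_rot: [-3.14, -0.005, 0.02]
wrist_force: [-0.9, -0.1, -0.2]
width: 0.0566
```

```bash
python3 -c "
from h import *
plan([.4652,.264,.0035],0.018);print(get_obs()['tool_pos'])"
```

```text
shift [0.0008 0.0054 0.0111] turn [-0.0006 -0.0015  0.0006] rows 0.1
[0.46496038 0.26534196 0.00627175]
```

servo_tool:
  targets: "0.3 0 0.004 0.008 0 0 0; 0 0 0.004 0.008 0 0 0; 0 0 0.004 0.008 0 0 0; 0 0 0.004 0.008 0 0 0; 0 0 0.004 0.008 0 0 0; 0 0 0.004 0.008 0 0 0; 0 0 0.004 0.008 0 0 0; 0 0 0.004 0.008 0 0 0; 0 0 0.004 0.008 0 0 0; 0 0 0.004 0.008 0 0 0"

```text
time: 13.22
tool_pos: [0.4631, 0.2639, 0.0016]
ee_rot: [-3.141, -0.001, 0.02]
wrist_force: [0.5, -0.0, 0.1]
width: 0.0156
```

servo_tool:
  targets: "0 0 0 -0.02 0 0 0; 0 0 0 -0.06 0 0 0; 0 0 0 -0.12 0 0 0; 0 0 0 -0.2 0 0 0; 0 0 0 -0.3 0 0 0; 0 0 0 -0.42 0 0 0; 0 0 0 -0.54 0 0 0; 0 0 0 -0.66 0 0 0; 0 0 0 -0.76 0 0 0; 0 0 0 -0.8 0 0 0; 0 0 0 -0.8 0 0 0; 0 0 0 -0.8 0 0 0"

```text
time: 14.22
tool_pos: [0.4627, 0.2637, 0.2012]
ee_rot: [3.142, 0.0, 0.02]
wrist_force: [-0.3, -0.5, -1.5]
width: 0.0157
```

```bash
python3 -c "
from h import *
p,M=tool();print(p)
w=vision.snapshot('wrist');cv2.imwrite('pics/w9.png',w['image'][:,:,::-1])
s=vision.snapshot('scene');cv2.imwrite('pics/s9.png',cv2.resize(s['image'][90:270,120:360],None,fx=3.3,fy=3.3,interpolation=2)[:,:,::-1])
plan([.38,.05,.21],0.55)"
```

```text
[0.46269822 0.26366803 0.20119251]
shift [-0.3446  0.8463 -0.0412] turn [ 0.0002  0.0014 -0.1686] rows 5.5
```

View pics/w9.png

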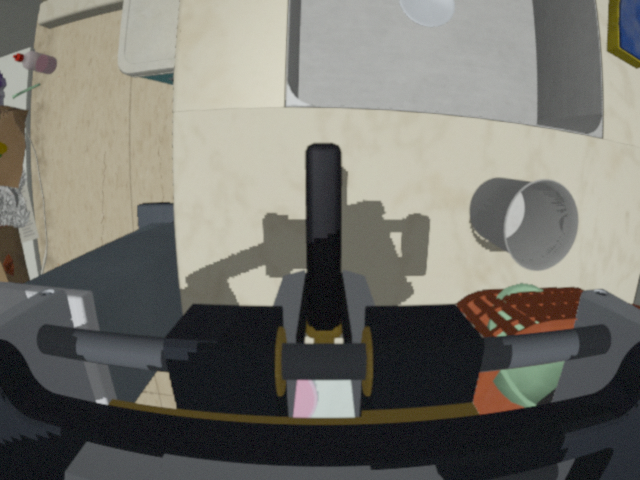

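View pics/s9.png

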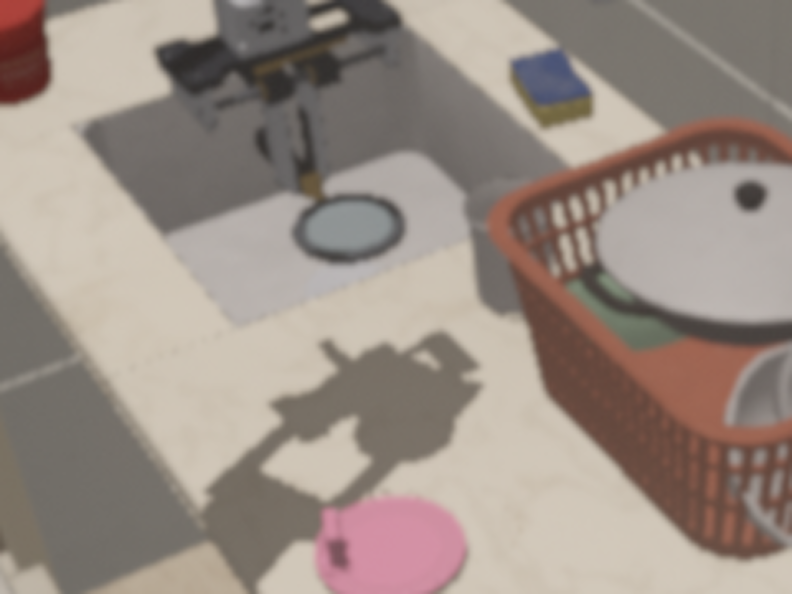

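The lens is firmly held by the handle (width 15.7 mm) and hangs level. I'll carry it in an arc towards the bowl.

servo_tool:
  targets: "0 -0.03 0.07 0 0 0 -0.015; 0 -0.08 0.19 0 0 0 -0.04; 0 -0.13 0.31 0 0 0 -0.065; 0 -0.18 0.43 0 0 0 -0.09; 0 -0.23 0.55 0 0 0 -0.115; 0 -0.28 0.67 0 0 0 -0.135; 0 -0.32 0.78 0 0 0 -0.155; 0 -0.34 0.84 0 0 0 -0.168; 0 -0.34 0.84 0 0 0 -0.168; 0 -0.34 0.84 0 0 0 -0.168; 0 -0.34 0.84 0 0 0 -0.168"

```text
time: 15.23
tool_pos: [0.3818, 0.0526, 0.2002]
ee_rot: [-3.14, 0.002, 0.548]
wrist_force: [0.8, 1.0, -1.0]
width: 0.0162
```

```bash
python3 -c "
from h import *
plan([.40,-.15,.20],0.85)"
```

```text
shift [-3.599e-01  7.297e-01  1.000e-04] turn [-0.0007  0.0004 -0.0962] rows 4.9
```

servo_tool:
  targets: "0 -0.03 0.07 0 0 0 -0.01; 0 -0.08 0.17 0 0 0 -0.025; 0 -0.14 0.28 0 0 0 -0.04; 0 -0.2 0.4 0 0 0 -0.055; 0 -0.26 0.52 0 0 0 -0.07; 0 -0.31 0.63 0 0 0 -0.085; 0 -0.35 0.7 0 0 0 -0.096; 0 -0.36 0.73 0 0 0 -0.096; 0 -0.36 0.73 0 0 0 -0.096; 0 -0.36 0.73 0 0 0 -0.096"

```text
time: 16.07
tool_pos: [0.4008, -0.1494, 0.2009]
ee_rot: [-3.14, -0.001, 0.85]
wrist_force: [0.3, 0.4, -1.5]
width: 0.016
```

```bash
python3 -c "
from h import *
plan([.4552,-.2525,.1896],1.07)"
```

```text
shift [-0.1661  0.4356  0.0442] turn [-0.0006 -0.0003 -0.0701] rows 2.8
```

servo_tool:
  targets: "0 -0.02 0.05 0 0 0 -0.01; 0 -0.05 0.13 0.01 0 0 -0.02; 0 -0.08 0.22 0.02 0 0 -0.035; 0 -0.12 0.31 0.03 0 0 -0.05; 0 -0.15 0.39 0.04 0 0 -0.065; 0 -0.166 0.43 0.044 0 0 -0.07; 0 -0.166 0.435 0.044 0 0 -0.07; 0 -0.166 0.435 0.044 0 0 -0.07; 0 -0.166 0.435 0.044 0 0 -0.07; 0 -0.166 0.435 0.044 0 0 -0.07"

```text
time: 16.9
tool_pos: [0.4549, -0.2521, 0.1909]
ee_rot: [3.141, -0.0, 1.071]
wrist_force: [0.2, 0.6, -1.1]
width: 0.0155
```

```bash
python3 -c "
from h import *
plan([.4552,-.2525,.1896],1.07)
o=get_obs();print(o['tool_pos'],o['width'])
w=vision.snapshot('wrist');cv2.imwrite('pics/w10.png',w['image'][:,:,::-1])
s=vision.snapshot('scene');cv2.imwrite('pics/s10.png',cv2.resize(s['image'][180:360,260:500],None,fx=3.3,fy=3.3,interpolation=2)[:,:,::-1])
t=vision.snapshot('top');cv2.imwrite('pics/t10.png',cv2.resize(t['image'][165:315,300:500],None,fx=4,fy=4,interpolation=2)[:,:,::-1])
for c in (s,t): print(proj(c,[.521,-.2885,.194]))
"
```

```text
shift [-0.0006  0.0019  0.0051] turn [ 0.0001 -0.0001  0.0003] rows 0.0
[ 0.45485605 -0.25214287  0.19086713] 0.015456432592533868
[355.78371192 262.86700324]
[387.69256329 236.97873925]
```

View pics/s10.png

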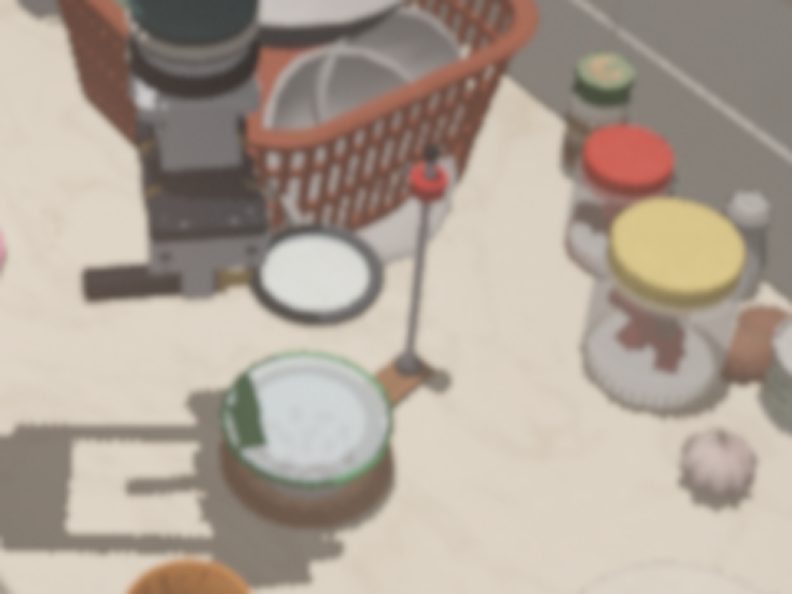

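View pics/t10.png

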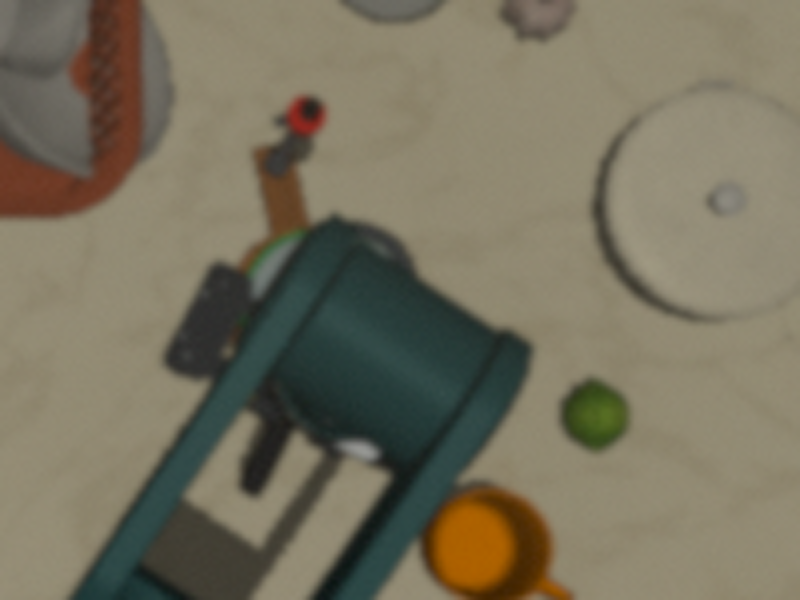

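View pics/w10.png

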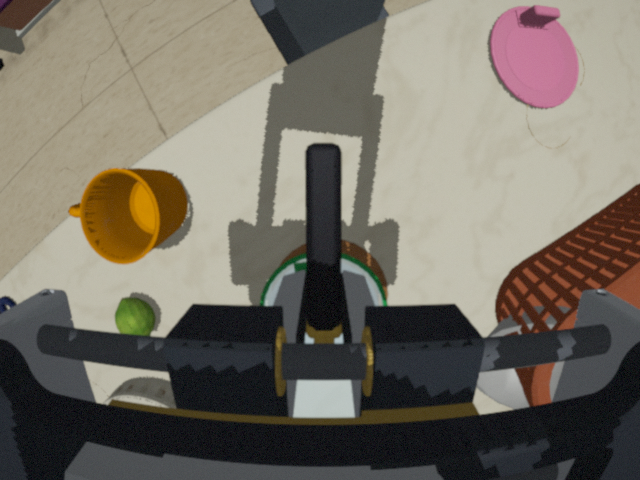

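In the scene view the lens frame is centred at crop (316.5,274), which is px (355.9,263.0). I predicted (355.8,262.9) for the exact goal. Last, a level and stillness check.

```bash
python3 - <<'E'
from h import *
s=vision.snapshot("scene");a=np.linspace(0,6.28,200)
def ext(C,r,h,pitch=0,roll=0):
    Rm=R.from_euler('z',-.5).as_matrix()@R.from_rotvec([roll,pitch,0]).as_matrix()
    P=np.array([proj(s,np.array(C)+Rm@[r*np.cos(t),r*np.sin(t),z]) for t in a for z in(-h,h)])
    return ((P.min(0)-[260,180])*3.3).round(0),((P.max(0)-[260,180])*3.3).round(0)
for pr in((0,0),(.1,0),(-.1,0),(0,.1),(0,-.1)): print(pr,ext([.521,-.2885,.194],.0445,.006,*pr))
print("cover",ext([.521,-.2885,.054],.06,.002))
p,M=tool();w=vision.snapshot("wrist")
for pt in(-.06,0,.06):
    # handle end top edge at 73mm behind grip, top 11.6 above lens ctr level
    v=R.from_rotvec([pt,0,0]).apply([0,-.073,-.0204+.004])
    print(pt,wproj(w,p+M@v,p,M))
o=get_obs();print(o['tool_pos'],np.abs(o['qvel']).max(),o['time'],o['width'])
E
```

```text
(0, 0) (array([246., 218.]), array([387., 332.]))
(0.1, 0) (array([245., 218.]), array([387., 332.]))
(-0.1, 0) (array([245., 217.]), array([387., 333.]))
(0, 0.1) (array([246., 214.]), array([387., 336.]))
(0, -0.1) (array([246., 222.]), array([387., 328.]))
cover (array([221., 348.]), array([396., 487.]))
-0.06 [323.42141452 140.99768754]
0 [323.41057962 142.54986609]
0.06 [323.3980708  144.81035087]
[ 0.45472896 -0.25316466  0.19079444] 0.006530824566312061 17.15 0.015300302267785282
```

```bash
python3 -c "
from bench import robot
print(robot.close_job())"
```

```text
the job is handed in; nothing more can be done
None
```

I set the clear cover on the bowl, let go of it, then took the lens by its handle and handed the job in at about 17 s with the lens held over the covered bowl. No verdict is reported, so these are my own last checks:

- **Cover:** a fit to its green edge after release put its centre at (0.521, -0.289, 0.052). That is within 1 mm of the bowl rim I measured, with tilt of about 1° or less. I did not repeat the fit once the lens was in place, but the last scene picture showed the cover in the predicted spot.
- **Lens:** its centre was within 1 pixel (about 2 mm) of the goal in the scene picture. The height is about 0.195 m against the collar at about 0.194 m. The grip held at 15.3 mm opening, and the joints were almost still.
- **Surroundings:** I saw no contact with the post or collar, mug, lime, tumbler or basket, and the bowl stayed on its pad.

**Weaker or disagreeing checks:**
- **Collar height:** a rough look with the wrist camera first suggested 0.186–0.19 m, and one fit using only a few pixels gave 0.200 m. The collar's outline then settled it at 0.194 m.
- **Lens tilt:** I checked this only roughly, from the picture's outline and the handle. There was no sign of more than 2–3° of tilt.
- **Top camera:** the arm hid the lens in the final top view.

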